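# Roll the instrument case to the end stop and set it on the cooling rack

## Robot

A 7-joint arm with a two-finger parallel gripper is mounted at the origin on the work surface. World frame = base frame: x ahead of the robot, y to its left, z up, the work surface at z = 0. Lengths are in m, angles in rad, forces in N, time in s.
With the tool pointing down it reaches from about 0.4 to 0.875 m from the base axis. Payload 19.3 kg.
Tool frame: the origin (TCP) lies on the centre line of the jaws, within the pads' length; the fingertips stand 25 mm ahead of it and the grasp point (between the pads) lies 6 mm ahead of it (tips_ahead is the distance from the TCP to the fingertips, in m); z points along the fingers, y is the direction in which the jaws open and shut (so a half turn about z gives the same grasp; the last joint's range is limited). The gripper opens to 85 mm and grips with 20 to 120 N. Pads are 22 mm wide; open, the fingers measure 114 mm over their backs; the gripper's body (76 mm by 85 mm) begins 54 mm behind the grasp point. The pads swing forward as they close: fully open they stand 13 mm farther back than shut.
Start: joints at [1.172, 0.521, -0.036, 1.599, 0.021, 1.021, -0.113], TCP at [0.202, -0.592, 0.234] pointing down, gripper open.
Joint ranges: [-2.91, 2.91], [-0.3, 2.13], [-1.5, 1.42], [0.17, 2.43], [-1.26, 4.41], [0.16, 1.93], [-2.52, 2.52]. Speed limits (rad/s): [1.89, 1.89, 2.39, 2.39, 3.01, 3.01, 3.01].

## Interface

Orientations are given as [roll, pitch, yaw] about the fixed x, y, z axes, in that order (R = Rz(yaw) Ry(pitch) Rx(roll)).
In Python, from workcell import observe, grab_frame, job_done, outline_of, tips_ahead gives the robot as it stands. The module is installed in compiled form; this text tells all that it offers.
- The arm moves only by the tool move_arm, never from a script. Its argument "motion" is a list of rows, each a list of 2 entries, a list of its own where there are three numbers: the shift along the world's x, y, z in mm, then the turn, a rotation vector about the world's x, y, z in rad. A call has 1 to 12 rows; each row is the pose to reach, as a shift and turn from the pose commanded when the call began; what a row does not reach only later rows make up. A row lasts 1/8 s, in which the tool goes at most 62.5 mm and 10.7 degrees, less where a joint would pass 70% of its speed; a pose out of reach is approached as far as the arm can. A call with a gripper value outside its range is refused whole. "jaw" is the finger opening in mm, from 0 to 85.4, set as the call begins (left out, the last holds). The fingers move at their own pace and stop on an object; "grip_force" is the grip in N (left out, the last holds). Time passes only in rows, so rows that repeat a pose let the fingers close. It gives the time, the measured TCP pose, the force and the opening at its end, in the units of the state.
- observe(): the state, without advancing time (a new reading comes with each control period).
- grab_frame(name): name is "side" or "top" or "wrist"; returns a dict with "frame" (420x560x3 uint8, red, green, blue), "fx", "fy", "cx", "cy" (pixels), "dist" ([k1, k2, p1, p2, k3] as OpenCV has them; the pictures are not rectified), "T" (4x4, takes a point from camera to world coordinates); the wrist camera has in their place "mount" (4x4, takes a point from camera to tool coordinates, whose origin is the TCP and whose axes are the flange's). Camera axes: x right, y down, z forward; pixel columns grow to the right and rows downward; lengths in m; the calibration is good to about 2 mm. A picture is of the moment at which its call begins: read the wrist's pose just before it. There is no depth.
- job_done(): hands the job in, once; it reports no verdict.
Trained networks look in the newest picture that a camera, given by its name, has taken for a name from the list of things; names that differ only in an ending like _2 or _b are one class to them, and where a whole thing is asked for, a point or a joint stands for the part that bears it (a point fixed in the world has none). Each returns a list of dicts, best first, with "score" (0 to 1); they miss things now and then, are a little off and sometimes report something else, mostly with a low value. They report only what shows in the picture. A call takes as long as a camera call.
- outline_of(label, camera): "pixels" (420x560 bool, what is visible of it) and "pixel" ([column, row] in pixels, amid what is visible of it).
The state is a dict: "clock": time; "qpos": joint angles; "qd": joint speeds; "joint_efforts": joint torques, N m; "position": TCP position; "tool_rot": TCP orientation; "force": force on the tool from outside, world axes, zero at the start; "moment": the same for the moment, N m; "grip_width": finger opening in m.
Only numpy, scipy, OpenCV 4.12 (cv2) and the standard library are available. Lean on these libraries where they do the work, as an engineer would, in place of code of your own. Each camera call takes 0.05 s, during which the arm holds its last target.

## Task

The steel instrument case with the bridge handle stands on the roller track. Keeping it on the rollers, roll it along to the far end until it is up against the end stop; then lift it off by its handle and set it down gently, upright and in the middle of the square wire cooling rack (not the round cork mat), and let go.

Things in the scene. Friction and masses are not known exactly. Their poses are not given: they have to be found in the camera images.
- case_center (a point): Centre of the steel case (110 mm along its x, 90 along y, 60 high, 0.3 to 0.6 kg), 30 mm above its underside; z up. Black handle bar across it along y: 70 long, 14 wide, 12 high, bar centre 60 mm straight above this point, 24 mm free under the bar, a 6 mm post under each end. Starts on the near part of the track, x along it within 3 degrees. The tin without handle is a bystander.
- track: Fixed level aluminium track, 340 x 116 mm, with 12 free rollers. Origin on the bench under its middle; x along it, away from the robot, to the end stop; z up. Roller tops 50 mm above the bench (case centre then at 80 mm). Side rails 104 mm apart reach 10 mm above the rollers. The case stays where left and rolls with about 1 N.
- stop (a point): End stop: fixed upright plate across the track's far end, 116 mm wide, 8 thick, rising 35 mm above the roller tops. The point is the middle of its face towards the case, at roller-top height, 160 mm along x from the track's origin; axes as the track's. With the case against it, the case's centre is 55 mm short of this point and 30 mm above it.
- rack_top (a point): Cooling rack: fixed rectangular steel wire grid, 156 mm (x) by 146 mm (y), on the bench to the right of the track. The point is the middle of its flat upper side, 30 mm above the bench; z up. The case's centre is 30 mm above it once set down. A round cork mat, 136 mm across, lies near it; either may be nearer the track.

How it is judged:
On the way, in this order (a step that is already met when the one before it is completed fails the run):
1. the case, still on the rollers, has rolled past the middle of the track (x of case_center in the frame of track above 0.02 m and z of case_center in the frame of track below 0.088 m and y of case_center in the frame of track between -0.02 and 0.02 m and angle between case_center's own z axis and vertical below 0.1 rad), for 0.1 s.
2. the case, still on the rollers, is up against the end stop (within 10 mm) (x of case_center in the frame of stop above -0.065 m and z of case_center in the frame of track below 0.088 m and y of case_center in the frame of track between -0.02 and 0.02 m and angle between case_center's own z axis and vertical below 0.1 rad), for 0.2 s.
At the end, for the whole second after the job is handed in: The case stands upright (within about 6 degrees) and at rest on the wire cooling rack, its centre within 25 mm of the rack's middle seen from above, released (horizontal distance between case_center and rack_top below 0.025 m and z of case_center in the frame of rack_top between 0.022 and 0.038 m and angle between case_center's own z axis and vertical below 0.1 rad and linear speed of case below 0.02 m/s); the robot touches nothing.
It fails at once if the case lifted off the rollers in the first half of the track instead of being rolled (x of case_center in the frame of track between -0.17 and 0.02 m and y of case_center in the frame of track between -0.04 and 0.04 m and z of case_center in the frame of track between 0.1 and 0.15 m).
It fails at once if the case set down hard on the rack (over 60 N) (contact force between case and rack above 60 N).
It also fails if it takes over 51 s, if anything falls off the work surface, if the arm or the gripper's body presses on something with over 40 N, if the wrist force passes 120 N, or if a joint passes its speed limit or range.

## Working session

There is one attempt and no reset: what is moved stays moved. The work goes in short steps, Python scripts to look and compute and a tool call to move; the robot and the scene stay as the last step left them, time stands still between calls to the robot, and variables do not carry over. Pictures are saved under pics/ and viewed, and the job is handed in when it is done.

Besides the shell and the picture viewer there is one more tool, called as name(argument=value, ...), one argument or row to a line, values as JSON. move_arm: Moves the arm, as the interface text tells. Its arguments: {"type":"object","properties":{"motion":{"type":"array"},"jaw":{"type":"number"},"grip_force":{"type":"number"}},"required":["motion"]}

```bash
mkdir -p pics
python3 - <<'E'
from workcell import *
import cv2
s=observe(); print({k:s[k] for k in('clock','position','tool_rot','force','grip_width')})
for n in('side','top'):
    f=grab_frame(n); cv2.imwrite(f'pics/{n}0.png',f['frame'][:,:,::-1]); print(n,f['fx'],f['fy'],f['cx'],f['cy'],f['dist'],f['T'])
    for l in('case_center','track','stop','rack_top'):
        for o in outline_of(l,n)[:2]: print(l,o['score'],o['pixel'],o['pixels'].sum())
E
```

```text
{'clock': 0.0, 'position': array([ 0.20166493, -0.59122877,  0.23353382]), 'tool_rot': array([-3.14048873e+00,  7.75343297e-05,  3.28761517e-01]), 'force': array([-0.49089768,  0.78954909,  0.20069556]), 'grip_width': 0.0856261488140389}
side 397.55425303165447 397.55425303165447 273.97627734654657 213.78473294873598 [-0.11363167  0.          0.          0.          0.        ] [[-0.99555659 -0.06832781  0.06479496  0.52413885]
 [-0.09384123  0.66288209 -0.74281973  0.58735885]
 [ 0.00780383 -0.74559952 -0.6663486   0.66896071]
 [ 0.          0.          0.          1.        ]]
track 0.88 [272.4, 295.9] 7632
rack_top 0.98 [291.9, 188.8] 273
top 400.81654605507384 400.81654605507384 282.4961084775781 211.32568689473158 [-0.11438382  0.          0.          0.          0.        ] [[-0.25412624 -0.9460528   0.20100734  0.44703989]
 [-0.96716548  0.24928192 -0.04949203 -0.02071719]
 [-0.00328543 -0.20698459 -0.97833869  0.84132969]
 [ 0.          0.          0.          1.        ]]
case_center 0.57 [206.1, 302.4] 3201
track 0.8 [213.3, 245.5] 6725
stop 0.58 [212.5, 247.9] 7246
rack_top 0.76 [390.1, 209.9] 1407
```

View pics/side0.png

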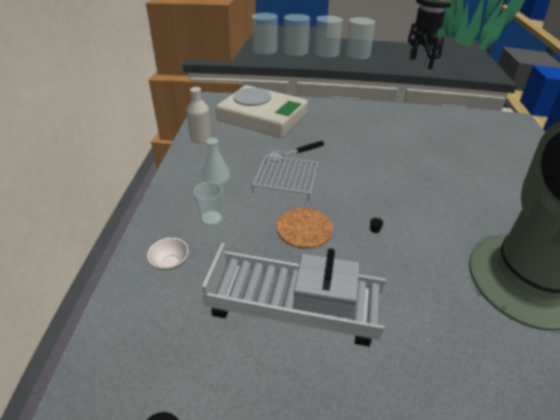

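View pics/top0.png

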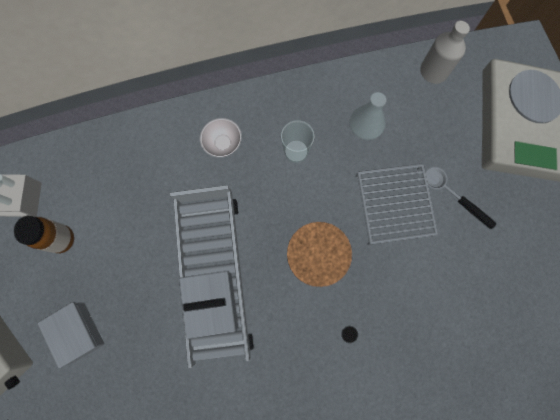

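The side and top views agree. In the top picture the case is at about (207,303), with its handle across. The stop is at about (202,190), the rack at (397,204), and the cork mat between track and rack at (320,254). I'll zoom in to measure.

Run:
```python
import cv2
i=cv2.imread('pics/top0.png')
cv2.imwrite('pics/z1.png',cv2.resize(i[175:375,160:270],None,fx=3,fy=3,interpolation=cv2.INTER_CUBIC))
cv2.imwrite('pics/z2.png',cv2.resize(i[150:260,340:450],None,fx=5,fy=5,interpolation=cv2.INTER_CUBIC))
j=cv2.imread('pics/side0.png')
cv2.imwrite('pics/z3.png',cv2.resize(j[235:355,195:395],None,fx=4,fy=4,interpolation=cv2.INTER_CUBIC))
```

```text
(no output)
```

View pics/z1.png

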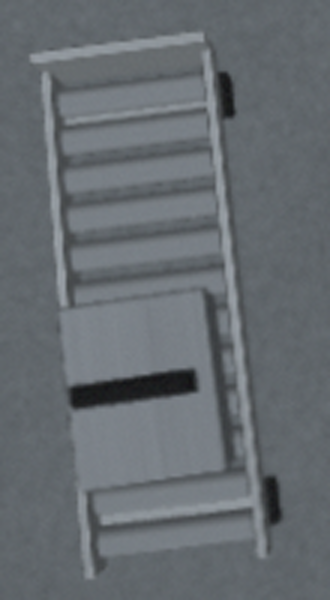

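View pics/z2.png

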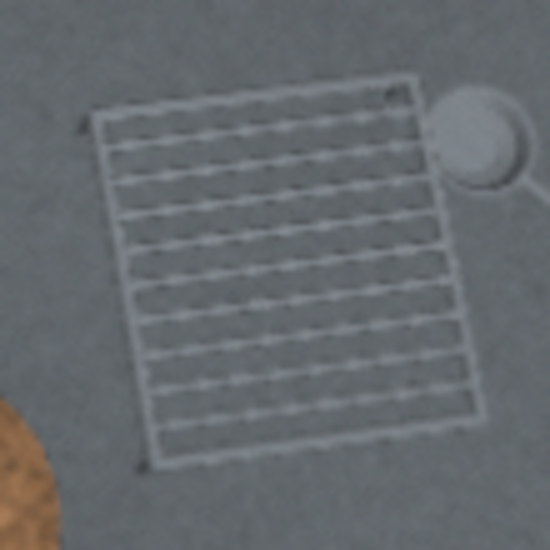

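View pics/z3.png

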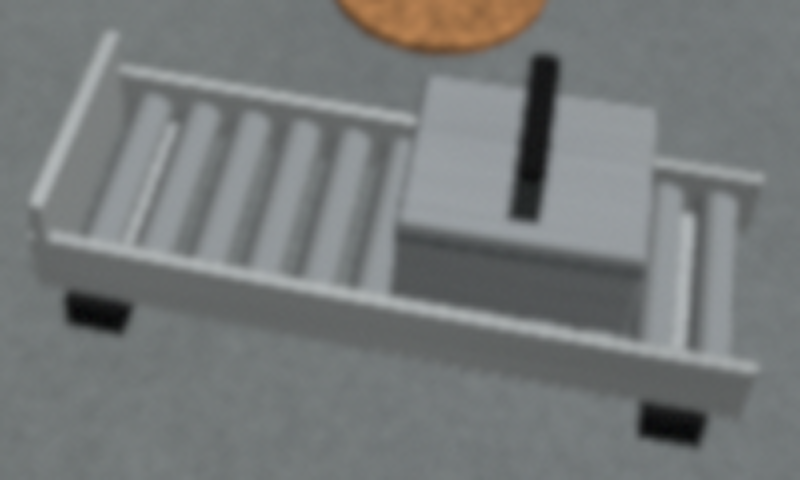

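```bash
cat > h.py <<'E'
from workcell import *
import numpy as np, cv2
def ray(f,uv,z,T=None):
    T=f['T'] if T is None else T
    K=np.array([[f['fx'],0,f['cx']],[0,f['fy'],f['cy']],[0,0,1.]])
    p=cv2.undistortPoints(np.array(uv,float).reshape(-1,1,2),K,np.array(f['dist'],float)).reshape(-1,2)
    d=np.c_[p,np.ones(len(p))]@T[:3,:3].T
    z=np.broadcast_to(z,len(d)); o=T[:3,3]
    return o+d*((z-o[2])/d[:,2])[:,None]
E
python3 - <<'E'
from h import *
ft=grab_frame('top');fs=grab_frame('side')
a=lambda l:np.array(l)/3+[160,175]
b=lambda l:np.array(l)/5+[340,150]
c=lambda l:np.array(l)/4+[195,235]
np.set_printoptions(precision=4,suppress=True)
def sh(n,P):
    print(n,P[:,:2].tolist() and P[:,:2].round(4).tolist(),'mean',P[:,:2].mean(0),'edges',np.linalg.norm(np.diff(np.r_[P,P[:1]],axis=0),axis=1))
    e=P[1]-P[0];print('   ang e0',np.arctan2(e[1],e[0]))
sh('stop T',ray(ft,a([(31,58),(204,37)]),.085))
sh('stop S',ray(fs,c([(110,33),(38,205)]),.085))
sh('near T',ray(ft,a([(91,577),(264,555)]),.06))
sh('near S',ray(fs,c([(757,370),(763,178)]),.06))
sh('case T',ray(ft,a([(62,312),(205,290),(226,468),(80,490)]),.11))
sh('case S',ray(fs,c([(397,230),(432,78),(657,108),(643,263)]),.11))
sh('hand T',ray(ft,a([(70,397),(197,380)]),.146))
sh('hand S',ray(fs,c([(533,175),(546,57)]),.146))
sh('rack T',ray(ft,b([(93,116),(415,76),(485,420),(155,465)]),.03))
E
```

```text
stop T [[0.6917, 0.1456], [0.6761, 0.0321]] mean [0.6839 0.0889] edges [0.1146 0.1146]
   ang e0 -1.7069250801975513
stop S [[0.6768, 0.0368], [0.6893, 0.1486]] mean [0.683  0.0927] edges [0.1125 0.1125]
   ang e0 1.4598050215305463
near T [[0.3611, 0.1841], [0.3481, 0.0749]] mean [0.3546 0.1295] edges [0.11 0.11]
   ang e0 -1.6896917265384803
near S [[0.3607, 0.1894], [0.3466, 0.079]] mean [0.3536 0.1342] edges [0.1113 0.1113]
   ang e0 -1.698477063108842
case T [[0.5227, 0.1536], [0.514, 0.0659], [0.4086, 0.0784], [0.4172, 0.166]] mean [0.4656 0.116 ] edges [0.0882 0.1061 0.088  0.1062]
   ang e0 -1.6696129807821487
case S [[0.5243, 0.1647], [0.5128, 0.074], [0.4068, 0.0828], [0.4182, 0.1724]] mean [0.4655 0.1235] edges [0.0914 0.1064 0.0903 0.1064]
   ang e0 -1.6963850571757726
hand T [[0.4707, 0.1509], [0.4622, 0.0779]] mean [0.4664 0.1144] edges [0.0735 0.0735]
   ang e0 -1.686683570664258
hand S [[0.469, 0.158], [0.4628, 0.0893]] mean [0.4659 0.1236] edges [0.069 0.069]
   ang e0 -1.6608533944985542
rack T [[0.6526, -0.2389], [0.6348, -0.3802], [0.4853, -0.3601], [0.5035, -0.2201]] mean [ 0.569  -0.2998] edges [0.1424 0.1509 0.1412 0.1502]
   ang e0 -1.6955664069244885
```

move_arm(
  motion=[
    [[40,45,0],[0,0,0.1]],
    [[85,85,0],[0,0,0.2]],
    [[130,125,0],[0,0,0.3]],
    [[170,170,0],[0,0,0.4]],
    [[200,220,0],[0,0,0.5]],
    [[225,275,0],[0,0,0.6]],
    [[240,330,0],[0,0,0.7]],
    [[250,390,0],[0,0,0.8]],
    [[255,450,0],[0,0,0.9]],
    [[260,510,0],[0,0,1.0]],
    [[262,570,0],[0,0,1.1]],
    [[264,630,0],[0,0,1.12]],
  ],
  jaw=85,
)

```text
clock: 2.1
position: [0.4657, 0.0402, 0.2344]
tool_rot: [3.141, 0.0, 1.45]
force: [2.6, 0.0, -0.2]
grip_width: 0.0852
```

move_arm(
  motion=[
    [[0,40,0],[0,0,0]],
    [[0,70,0],[0,0,0]],
    [[0,80,0],[0,0,0]],
    [[0,80,0],[0,0,0]],
  ],
)

```text
clock: 2.6
position: [0.4658, 0.1183, 0.234]
tool_rot: [-3.142, 0.0, 1.449]
force: [0.9, -0.8, -0.6]
grip_width: 0.0849
```

Run:
```python
from h import *
s=observe(); print(s['clock'],s['position'],s['tool_rot'])
f=grab_frame('wrist'); print(f['mount'],f['fx'],f['cx'],f['cy'],f['dist']); cv2.imwrite('pics/w1.png',f['frame'][:,:,::-1])
```

```text
2.6 [0.46579427 0.1182638  0.23404872] [-3.14150621e+00  2.02384743e-04  1.44917777e+00]
[[-2.70532473e-04 -9.47456460e-01 -3.19884640e-01  8.15516078e-02]
 [ 9.99999725e-01 -3.56554222e-05 -7.40111932e-04  2.20654369e-04]
 [ 6.89818209e-04 -3.19884752e-01  9.47456210e-01 -1.40017742e-01]
 [ 0.00000000e+00  0.00000000e+00  0.00000000e+00  1.00000000e+00]] 295.09171850555776 284.8112354936021 211.3346451458915 [0.00890561 0.         0.         0.         0.        ]
```

View pics/w1.png

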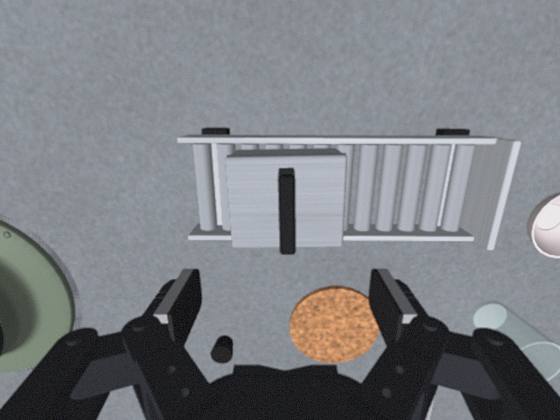

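The wrist picture shows the case at about columns 229–345, the handle at columns 279–295 and rows 170–254, and the stop at the right.

Run:
```python
from h import *
from scipy.spatial.transform import Rotation as R
i=cv2.imread('pics/w1.png'); cv2.imwrite('pics/w1z.png',cv2.resize(i[125:265,175:525],None,fx=2.2,fy=2.2,interpolation=cv2.INTER_CUBIC))
s=observe(); f=grab_frame('wrist')
T=np.eye(4);T[:3,:3]=R.from_euler('xyz',s['tool_rot']).as_matrix();T[:3,3]=s['position'];T=T@f['mount']
np.set_printoptions(precision=4,suppress=True)
for n,p,z in(('hand',[(287,171),(287.5,254)],.146),('case',[(228,156),(345,153),(343,247),(231,248)],.11),('stop',[(517,141),(492,249)],.085),('near',[(179,140),(190,238)],.06)):
    P=ray(f,p,z,T);print(n,P[:,:2].tolist(),P.mean(0),np.linalg.norm(np.diff(P,axis=0),axis=1))
```

```text
hand [[0.47218608130635187, 0.15476181975416414], [0.4639763483425842, 0.08343638248370784]] [0.4681 0.1191 0.146 ] [0.0718]
case [[0.42121181179632766, 0.16758366538960512], [0.5244083929780932, 0.15749484159612], [0.5171773701780337, 0.06619146048241398], [0.4075933351725788, 0.07859248627775402]] [0.4676 0.1175 0.11  ] [0.1037 0.0916 0.1103]
stop [[0.6915972091539179, 0.14462056335245704], [0.6795755543043258, 0.031925599951951655]] [0.6856 0.0883 0.085 ] [0.1133]
near [[0.36345850600273844, 0.18410724018144062], [0.3498463872677521, 0.07426907404352606]] [0.3567 0.1292 0.06  ] [0.1107]
```

View pics/w1z.png

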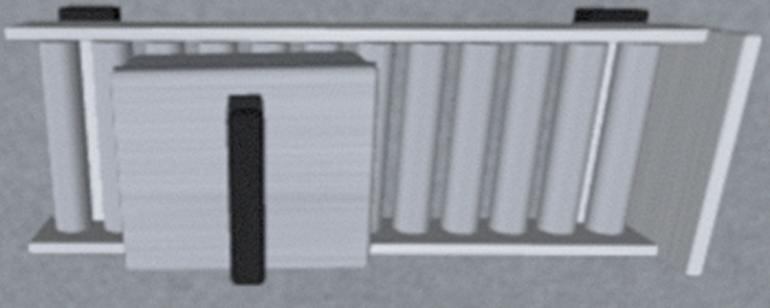

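move_arm(
  motion=[
    [[2,0,-35],[0,0,0]],
    [[2,0,-65],[0,0,0]],
    [[2,0,-80],[0,0,0]],
    [[2,0,-87],[0,0,0]],
    [[2,0,-87],[0,0,0]],
  ],
)

```text
clock: 3.32
position: [0.468, 0.1183, 0.1474]
tool_rot: [3.141, -0.0, 1.448]
force: [0.1, 1.1, 0.8]
grip_width: 0.085
```

move_arm(
  motion=[
    [[0,0,0],[0,0,0]],
    [[0,0,0],[0,0,0]],
    [[0,0,0],[0,0,0]],
    [[0,0,0],[0,0,0]],
    [[0,0,0],[0,0,0]],
    [[0,0,0],[0,0,0]],
    [[0,0,0],[0,0,0]],
    [[0,0,0],[0,0,0]],
  ],
  jaw=5,
  grip_force=40,
)

```text
clock: 4.32
position: [0.468, 0.1186, 0.1473]
tool_rot: [3.141, -0.0, 1.449]
force: [-0.9, -0.9, 4.8]
grip_width: 0.0114
```

Run:
```python
from h import *
f=grab_frame('wrist'); g=grab_frame('side'); cv2.imwrite('pics/w2.png',np.hstack([f['frame'][:,:,::-1][::1,::1],g['frame'][:,:,::-1]])[:, :][::1,::1][::2,::2].copy())
s=observe(); print(s['clock'],s['position'],s['force'],s['grip_width'])
cv2.imwrite('pics/s2z.png',cv2.resize(g['frame'][200:360,195:395,::-1],None,fx=3.5,fy=3.5))
```

```text
4.425 [0.46797206 0.11855181 0.14730321] [-0.40073215 -1.0455468   5.57594629] 0.011252942977500985
```

View pics/s2z.png

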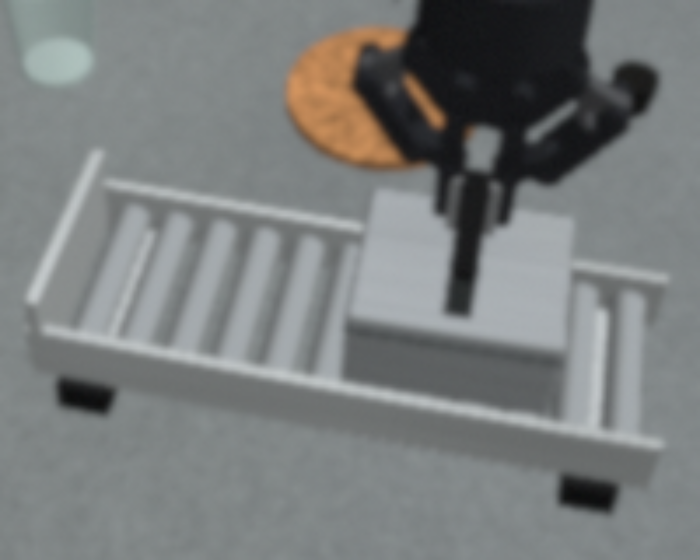

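move_arm(
  motion=[
    [[6,-1,0],[0,0,0]],
    [[18,-2,0],[0,0,0]],
    [[33,-4,0],[0,0,0]],
    [[48,-6,0],[0,0,0]],
    [[64,-8,0],[0,0,0]],
    [[80,-10,0],[0,0,0]],
    [[96,-12,0],[0,0,0]],
    [[112,-14,0],[0,0,0]],
    [[126,-15,0],[0,0,0]],
    [[136,-17,0],[0,0,0]],
    [[142,-17,0],[0,0,0]],
    [[144,-18,0],[0,0,0]],
  ],
)

```text
clock: 5.92
position: [0.6125, 0.1002, 0.1474]
tool_rot: [3.141, 0.0, 1.448]
force: [-0.4, 0.2, 7.7]
grip_width: 0.0119
```

Run:
```python
from h import *
g=grab_frame('side'); 
s=observe(); print(s['clock'],s['position'],s['force'],s['grip_width'])
cv2.imwrite('pics/s3z.png',cv2.resize(g['frame'][200:360,195:395,::-1],None,fx=3.5,fy=3.5))
```

```text
5.975 [0.61260026 0.10019859 0.1473565 ] [ 0.48606162 -0.31964343  7.62333563] 0.01113903471942119
```

View pics/s3z.png

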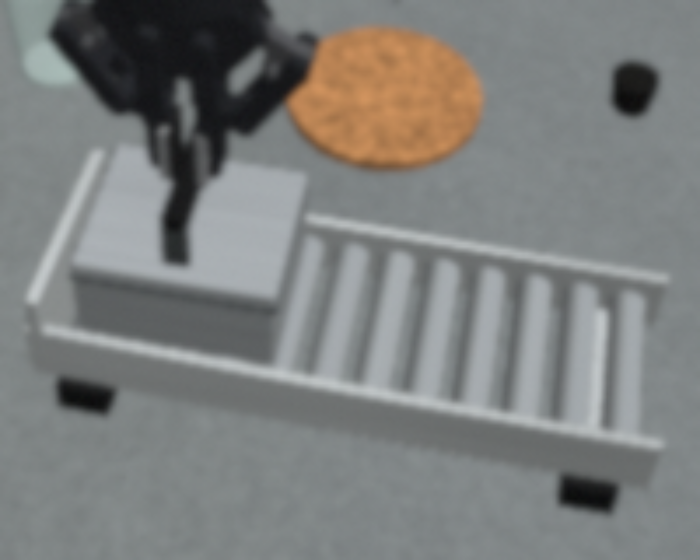

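The case has rolled with the gripper and there's a small gap left to the stop. I'll creep forward to contact.

move_arm(
  motion=[
    [[3,0,0],[0,0,0]],
    [[6,-1,0],[0,0,0]],
    [[8,-1,0],[0,0,0]],
    [[10,-1,0],[0,0,0]],
    [[10,-1,0],[0,0,0]],
  ],
)

```text
clock: 6.6
position: [0.6224, 0.0991, 0.1473]
tool_rot: [3.141, 0.0, 1.448]
force: [-0.5, -1.4, 5.9]
grip_width: 0.0117
```

move_arm(
  motion=[
    [[2,0,0],[0,0,0]],
    [[3,0,0],[0,0,0]],
    [[3,0,0],[0,0,0]],
  ],
)

```text
clock: 6.98
position: [0.6253, 0.0989, 0.1473]
tool_rot: [3.141, 0.001, 1.448]
force: [-0.5, -2.8, 7.2]
grip_width: 0.0112
```

move_arm(
  motion=[
    [[2,0,0],[0,0,0]],
    [[2,0,0],[0,0,0]],
  ],
)

```text
clock: 7.22
position: [0.627, 0.099, 0.1473]
tool_rot: [-3.142, 0.001, 1.448]
force: [-3.1, -2.3, 9.0]
grip_width: 0.0113
```

move_arm(
  motion=[
    [[1,0,0],[0,0,0]],
    [[2,0,0],[0,0,0]],
    [[2,0,0],[0,0,0]],
  ],
)

```text
clock: 7.6
position: [0.6279, 0.0996, 0.1473]
tool_rot: [-3.14, 0.001, 1.449]
force: [-10.5, -0.3, 14.0]
grip_width: 0.011
```

Run:
```python
from h import *
g=grab_frame('side'); 
s=observe(); print(s['clock'],s['position'],s['force'],s['grip_width'])
cv2.imwrite('pics/s4z.png',cv2.resize(g['frame'][200:360,195:395,::-1],None,fx=3.5,fy=3.5))
```

```text
7.65 [0.62796487 0.09965539 0.14734365] [-10.82835604  -0.2881645   13.43765633] 0.01112613070824213
```

View pics/s4z.png

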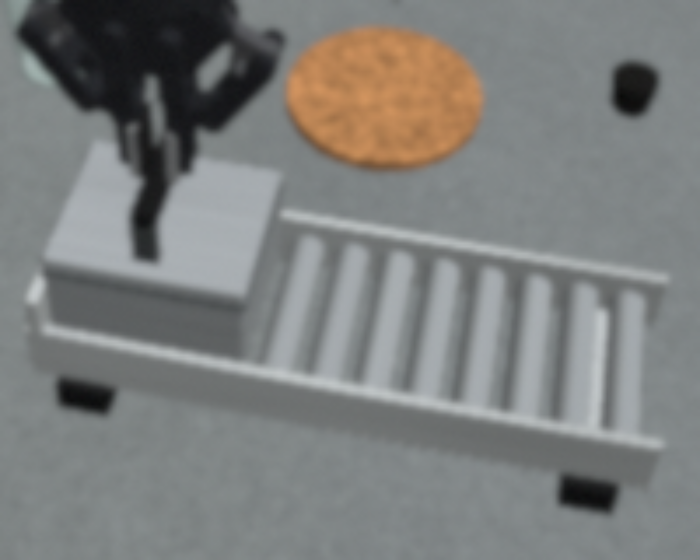

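move_arm(
  motion=[
    [[-2,0,0],[0,0,0]],
    [[-4,-1,0],[0,0,0]],
    [[-4,-1,0],[0,0,0]],
    [[-4,-1,4],[0,0,0]],
    [[-4,-1,14],[0,0,0]],
    [[-4,-1,30],[0,0,0]],
    [[-4,-1,48],[0,0,0]],
    [[-4,-1,66],[0,0,0]],
    [[-4,-1,82],[0,0,0]],
    [[-4,-1,92],[0,0,0]],
    [[-4,-1,95],[0,0,0]],
  ],
  grip_force=70,
)

```text
clock: 9.02
position: [0.6249, 0.0985, 0.2427]
tool_rot: [3.141, -0.0, 1.449]
force: [0.1, 1.2, -3.4]
grip_width: 0.0089
```

Run:
```python
from h import *
i=cv2.imread('pics/side0.png'); cv2.imwrite('pics/z5.png',cv2.resize(i[145:205,235:335],None,fx=7,fy=7,interpolation=cv2.INTER_CUBIC))
g=grab_frame('side'); 
s=observe(); print(s['clock'],s['position'],s['force'],s['grip_width'])
cv2.imwrite('pics/s5.png',g['frame'][:,:,::-1])
```

```text
9.075 [0.62485527 0.09846644 0.24256087] [ 1.43475067 -0.24860662 -3.05550529] 0.009088354317916896
```

View pics/s5.png

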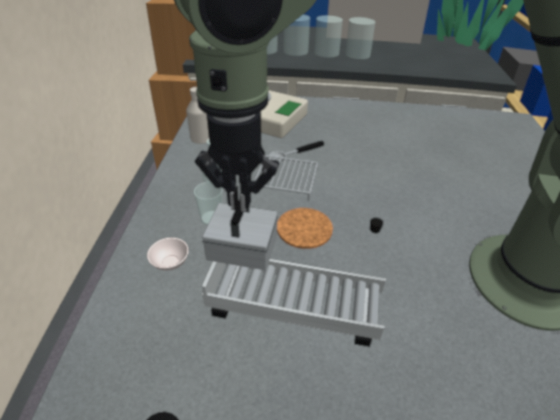

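View pics/z5.png

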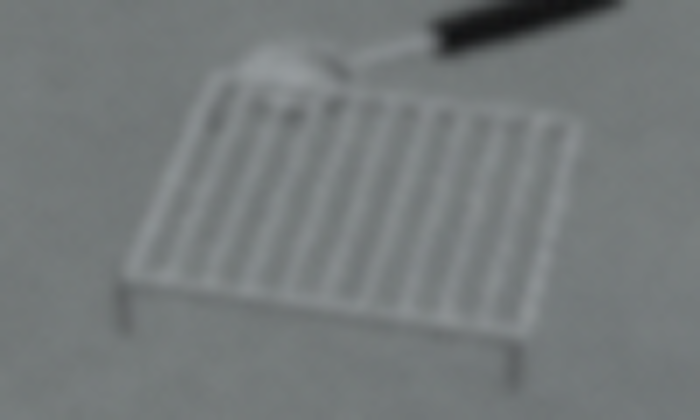

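The case is off the rollers and level in the gripper. I'll get the rack centre from the side camera too.

Run:
```python
from h import *
f=grab_frame('side')
P=ray(f,np.array([(210,75),(578,122),(525,335),(125,278)])/7+[235,145],.03);print(P,P.mean(0))
```

```text
[[ 0.63572769 -0.37308725  0.03      ]
 [ 0.48383685 -0.35510266  0.03      ]
 [ 0.50176968 -0.21475339  0.03      ]
 [ 0.65223718 -0.23337195  0.03      ]] [ 0.56839285 -0.29407881  0.03      ]
```

move_arm(
  motion=[
    [[-6,-12,0],[0,0,0]],
    [[-16,-36,0],[0,0,0]],
    [[-26,-72,0],[0,0,0]],
    [[-36,-114,0],[0,0,0]],
    [[-46,-158,0],[0,0,0]],
    [[-52,-204,0],[0,0,0]],
    [[-56,-250,0],[0,0,0]],
    [[-56,-294,0],[0,0,0]],
    [[-56,-334,0],[0,0,0]],
    [[-56,-366,0],[0,0,0]],
    [[-56,-388,0],[0,0,0]],
    [[-56,-396,0],[0,0,0]],
  ],
)

```text
clock: 10.62
position: [0.5682, -0.2986, 0.2417]
tool_rot: [-3.141, -0.0, 1.447]
force: [0.0, 0.5, -3.3]
grip_width: 0.0096
```

move_arm(
  motion=[
    [[0,0,-10],[0,0,0]],
    [[0,0,-30],[0,0,0]],
    [[0,0,-55],[0,0,0]],
    [[0,0,-75],[0,0,0]],
    [[0,0,-88],[0,0,0]],
    [[0,0,-93],[0,0,0]],
    [[0,0,-93],[0,0,0]],
  ],
)

```text
clock: 11.5
position: [0.569, -0.2974, 0.1492]
tool_rot: [3.141, -0.0, 1.449]
force: [-0.2, 0.0, -3.0]
grip_width: 0.0092
```

Run:
```python
from h import *
s=observe(); print(s['clock'],s['position'],s['force'],s['grip_width'])
for n,r in(('side',(110,230,200,360)),('top',(130,290,320,480))):
    g=grab_frame(n); a,b,c,d=r
    cv2.imwrite(f'pics/{n}6.png',cv2.resize(g['frame'][a:b,c:d,::-1],None,fx=3.6,fy=3.6,interpolation=cv2.INTER_CUBIC))
```

```text
11.5 [ 0.5689788  -0.29741984  0.14924192] [-0.18782342  0.00536757 -3.02421481] 0.009248635861168966
```

View pics/side6.png

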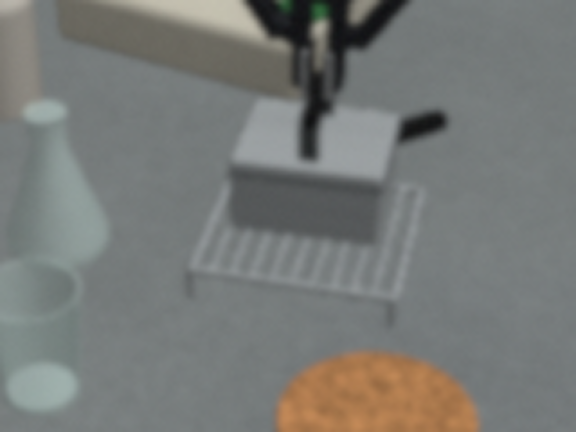

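View pics/top6.png

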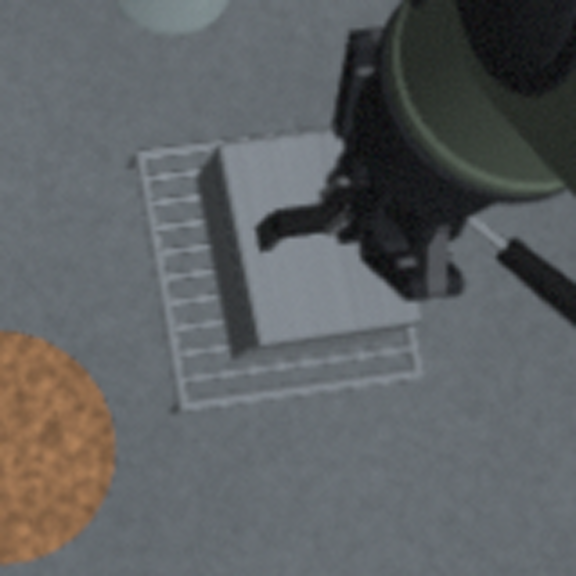

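The case is over the middle of the rack, about 22 mm up. I'll lower it slowly.

move_arm(
  motion=[
    [[0,-1,-6],[0,0,0]],
    [[0,-1,-11],[0,0,0]],
    [[0,-1,-15],[0,0,0]],
    [[0,-1,-17],[0,0,0]],
    [[0,-1,-18],[0,0,0]],
    [[0,-1,-19],[0,0,0]],
    [[0,-1,-20],[0,0,0]],
    [[0,-1,-20],[0,0,0]],
  ],
)

```text
clock: 12.6
position: [0.5688, -0.2985, 0.1291]
tool_rot: [-3.142, -0.0, 1.449]
force: [0.1, 0.2, -3.3]
grip_width: 0.0088
```

move_arm(
  motion=[
    [[0,0,-1],[0,0,0]],
    [[0,0,-1],[0,0,0]],
    [[0,0,-2],[0,0,0]],
    [[0,0,-2],[0,0,0]],
  ],
)

```text
clock: 13.1
position: [0.5689, -0.2985, 0.1276]
tool_rot: [3.141, 0.0, 1.449]
force: [-1.9, 0.9, 4.3]
grip_width: 0.0091
```

move_arm(
  motion=[
    [[0,0,0],[0,0,0]],
    [[0,0,0],[0,0,0]],
    [[0,0,0],[0,0,0]],
    [[0,0,0],[0,0,0]],
    [[0,0,0],[0,0,0]],
    [[0,0,0],[0,0,0]],
  ],
  jaw=60,
  grip_force=20,
)

```text
clock: 13.85
position: [0.5688, -0.2985, 0.1271]
tool_rot: [-3.142, -0.0, 1.449]
force: [-0.5, 1.2, -0.1]
grip_width: 0.06
```

move_arm(
  motion=[
    [[0,0,4],[0,0,0]],
    [[0,0,15],[0,0,0]],
    [[0,0,35],[0,0,0]],
    [[0,0,60],[0,0,0]],
    [[0,0,90],[0,0,0]],
    [[0,0,110],[0,0,0]],
    [[-20,20,130],[0,0,0]],
    [[-50,50,140],[0,0,0]],
    [[-70,90,140],[0,0,0]],
    [[-80,140,140],[0,0,0]],
    [[-80,180,140],[0,0,0]],
    [[-80,200,140],[0,0,0]],
  ],
)

```text
clock: 15.35
position: [0.4889, -0.0964, 0.2688]
tool_rot: [3.14, 0.0, 1.451]
force: [1.1, -0.2, -0.2]
grip_width: 0.0602
```

Run:
```python
from h import *
s=observe(); print(s['clock'],s['position'],s['force'],s['grip_width'])
for n,r in(('side',(110,230,200,360)),('top',(130,290,320,480))):
    g=grab_frame(n); a,b,c,d=r
    cv2.imwrite(f'pics/{n}7.png',cv2.resize(g['frame'][a:b,c:d,::-1],None,fx=3.6,fy=3.6,interpolation=cv2.INTER_CUBIC))
```

```text
15.35 [ 0.48889634 -0.09637733  0.26882108] [ 1.0855507  -0.18527001 -0.15432705] 0.06017945635310225
```

View pics/side7.png

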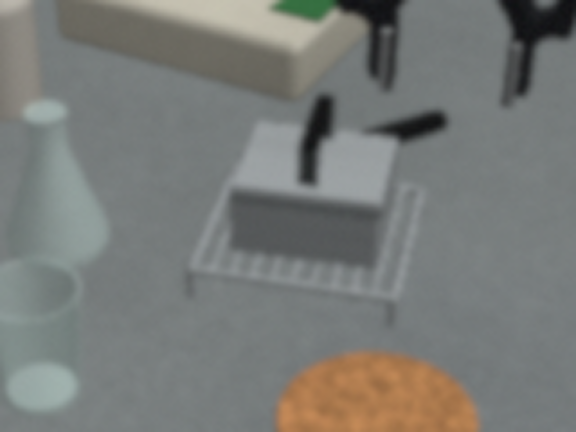

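View pics/top7.png

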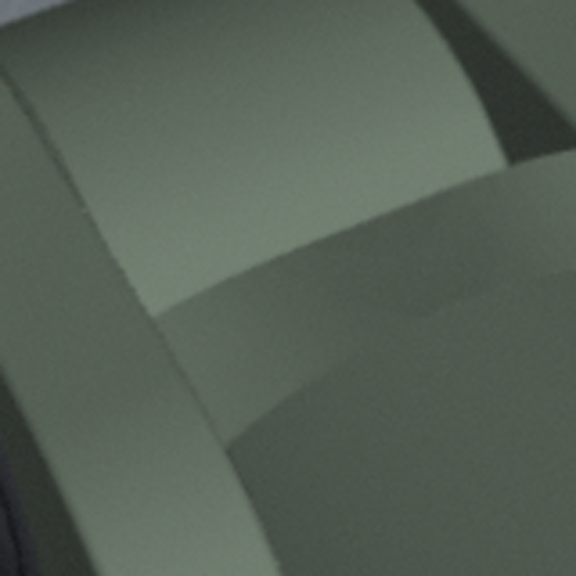

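The side view shows the case upright and released on the rack. The arm blocks the top camera. I'll check the case's position from the side view.

Run:
```python
from h import *
f=grab_frame('side')
P=ray(f,np.array([(258,122),(400,138),(388,207),(232,190)])/3.6+[200,110],.09);print(P.round(3),P.mean(0), np.linalg.norm(np.diff(P,axis=0),axis=1))
```

```text
[[ 0.614 -0.343  0.09 ]
 [ 0.506 -0.332  0.09 ]
 [ 0.512 -0.241  0.09 ]
 [ 0.623 -0.25   0.09 ]] [ 0.56359995 -0.29158503  0.09      ] [0.10846345 0.09095792 0.11136975]
```

```bash
python3 -c "
from workcell import *
print(job_done())"
```

```text
the job is handed in; nothing more can be done
None
```

The case now stands upright and released on the wire cooling rack, and I handed the job in at about 15.4 s of the 51 s allowed. `job_done` gives no verdict, so these are my own checks.

**What I did:** I gripped the handle bar and rolled the case along the track without lifting it. I stopped when it pressed the end stop at about 10.5 N, with the tool at x ≈ 0.628 m, within about 2 mm of where I expected contact. I backed off 3 mm, lifted the case clear, carried it over the cork mat and lowered it slowly. The wrist force changed by only about 8 N at touchdown. Then I opened the jaws and moved the arm away.

**Last checks:**
- **Position:** in the side camera, the case centre is about 5 mm from the rack's middle, against the 25 mm allowed. The case's corner-to-corner sizes came out right (about 110 x 91 mm).
- **Robot clear:** the force reading was near zero and the gripper was well clear of the case.
- **Not confirmed:** the arm blocked the top camera at the end, so the final position rests on the side camera alone. Earlier, the top and side cameras differed by 4–9 mm in y, so the 5 mm compares the rack and the case in that camera only.

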